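# Fan slide mailers along a label rack

## Robot

A 6-joint arm with a two-finger parallel gripper is mounted at the origin on a cart in front of the work surface, level with it; the furniture and walls round the work are solid. World frame = base frame: x ahead of the robot, y to its left, z up, the work surface at z = 0. Lengths are in m, angles in degrees, forces in N, time in s.
With the tool pointing down it reaches from about 0.4 to 0.825 m from the base axis. Payload 7 kg.
Tool frame: the origin (TCP) lies at the very end of the fingers, on their centre line; the grasp point (between the pads) lies 19 mm behind it; z points along the fingers, y is the line along which they close (so a half turn about z gives the same grasp; the last joint's range is limited). The gripper opens to 88 mm and grips with 3 to 60 N. Pads are 19 mm wide; open, the fingers measure 130 mm over their backs; the gripper's body (78 mm by 193 mm) begins 47 mm behind the grasp point.
Start: joints at [-59.353, 20.546, 0.682, 0, -70.136, -16.507], TCP at [0.165, -0.655, 0.227] pointing down, gripper open.
Joint ranges: [-176.03, 176.03], [-82.01, 121.73], [-58.28, 71.71], [-173.87, 95.51], [-174.79, -0.11], [-173.66, 173.66]. Speed limits (degrees/s): [136.94, 136.94, 172.46, 180, 180, 180].

## Interface

Orientations are given as [roll, pitch, yaw] about the fixed x, y, z axes, in that order (R = Rz(yaw) Ry(pitch) Rx(roll)).
In Python, from plant import get_state, imaging, r, finder gives the robot as it stands.
- The arm moves only by the shell command python3 -m handwheel 'ROWS' [FORCE]. ROWS is JSON, a list of rows, each a list of 5 numbers: the closure, from 0 (fully open) to 1 (shut), then the shift along the world's x, y, z in cm, then the turn about the world's z in degrees. A call has 1 to 8 rows; each row is the pose to reach, as a shift and turn from the pose commanded when the call began; what a row does not reach only later rows make up. A row lasts 1/8 s, in which the tool goes at most 62.5 mm and 10.7 degrees, less where a joint would pass 70% of its speed; a pose out of reach is approached as far as the arm can. A call with a gripper value outside its range is refused whole. The fingers move at their own pace and stop on an object; FORCE is the grip in N (left out, the last holds). Time passes only in rows, so rows that repeat a pose let the fingers close. It gives the time, the measured TCP pose, the force, the opening and the grip force at its end, in the units of the state.
- get_state(): the state, without advancing time (a new reading comes with each control period).
- imaging.capture(name): name is "scene" or "top" or "wrist"; returns (picture, depth): 420x560x3 uint8, red, green, blue; 420x560 float32, m along the optical axis (not along the pixel's ray), 0 where there is no reading.
- imaging.get_calibration(name): a dict with "fx", "fy", "cx", "cy" (pixels), "rvec" (rotation vector, rad) and "tvec" (3), from world to camera coordinates, as OpenCV has them; the wrist camera has in their place "hand_eye" (4x4, takes a point from camera to tool coordinates, whose origin is the TCP and whose axes are the flange's). Camera axes: x right, y down, z forward; pixel columns grow to the right and rows downward; lengths in m; the calibration is good to about 2 mm. A picture is of the moment at which its call begins: read the wrist's pose just before it. get_calibration takes no time and is no camera call.
- r.close_job(): hands the job in; it is judged then, once.
Trained networks look in the newest picture that a camera, given by its name, has taken for a name from the list of things; names that differ only in an ending like _2 or _b are one class to them, and where a whole thing is asked for, a point or a joint stands for the part that bears it (a point fixed in the world has none). Each returns a list of dicts, best first, with "p" (0 to 1); they miss things now and then, are a little off and sometimes report something else, mostly with a low value. They report only what shows in the picture. A call takes as long as a camera call.
- finder.cut_out(camera, query): "region" (420x560 bool, what is visible of it) and "pixel" ([column, row] in pixels, amid what is visible of it).
The state is a dict: "time_s": time; "joints": joint angles; "qd": joint speeds; "joint_torque": joint torques, N m; "tcp_pos": TCP position; "eef_rot": TCP orientation; "contact_force": force on the tool from outside, world axes, zero at the start; "moment": the same for the moment, N m; "gripper_width": finger opening in m; "gripper_force": force on a finger pad.
Only numpy, scipy, OpenCV 4.12 (cv2) and the standard library are available. Lean on these libraries where they do the work, as an engineer would, in place of code of your own. Each camera call takes 0.05 s, during which the arm holds its last target. There are 200 camera calls.

## Task

Finish the shingled row in the steel rack: lay the three loose slide mailers (blue, yellow and red, in any order) one after another over the green one, so that each lies face up flat on the one behind it with its foot down on the floor against the next free stop strip and its label end up the slope, leaving every label showing. Keep them square and centred in the rack, lay them down rather than drop them, leave the green one in its place and do not disturb the slide box, the dropper bottle or the timer.

Things in the scene. Friction and masses are not known exactly. Their poses are not given: they have to be found in the camera images.
- rack: folded stainless rack, fixed, 64 wide (its y), from x = -82 to +77 mm. Origin: on the bench plane; z up; +x from the low front edge up the slope, away from the robot, turned 0 to 0.6 rad. Level floor 6 mm above the bench with four low stop strips 17.3 mm apart (1 farthest, 4 nearest); behind strip 1 a back plate rises at 28 deg (0.489 rad) from level. Its edge flanges end 12 mm above the bench.
- back_plate (a point): middle of the back plate's top edge, 43 mm above the bench; axes as the rack's. A mailer lies with its foot on the floor against the +x face of a strip and slopes up at 28 deg towards rack +x: the first on the back plate, each later one flat on the one behind it, leaving a 15 mm label end of that one showing. Pushed down the slope, a mailer meets its strip squarely.
- stop_1 (a point): point on the rack floor (6 mm above the bench) at the foot of stop strip 1, on its +x face, mid width, where the lower edge of a mailer's foot belongs; axes as the rack's. Strip: dark steel, 52 mm across the rack, 2.5 thick, 5.5 tall, leaning 28 deg towards -x. Rack x = -6.0 mm. Farthest strip; the green mailer is there at the start.
- stop_2 (a point): point on the rack floor (6 mm above the bench) at the foot of stop strip 2, on its +x face, mid width, where the lower edge of a mailer's foot belongs; axes as the rack's. Strip: dark steel, 52 mm across the rack, 2.5 thick, 5.5 tall, leaning 28 deg towards -x. Rack x = -23.3 mm. Empty at the start.
- stop_3 (a point): point on the rack floor (6 mm above the bench) at the foot of stop strip 3, on its +x face, mid width, where the lower edge of a mailer's foot belongs; axes as the rack's. Strip: dark steel, 52 mm across the rack, 2.5 thick, 5.5 tall, leaning 28 deg towards -x. Rack x = -40.6 mm. Empty at the start.
- stop_4 (a point): point on the rack floor (6 mm above the bench) at the foot of stop strip 4, on its +x face, mid width, where the lower edge of a mailer's foot belongs; axes as the rack's. Strip: dark steel, 52 mm across the rack, 2.5 thick, 5.5 tall, leaning 28 deg towards -x. Rack x = -57.9 mm. Empty at the start.
- mailer_green: green slide mailer: flat rigid plastic case, 84 long (its x) x 34 wide (y) x 8 thick (z), 25 g, already lying in the rack on the back plate, its foot at strip 1; loose. Origin: centre of its underside. +x points to its label end (white paper label 14 mm deep on the top face), +z out of the top face. A slide shows in a window in that face. The plain end (-x) is its foot.
- mailer_green_foot (a point): middle of the lower edge of its foot end: 42 mm from the origin along the mailer's -x, on the underside
- mailer_blue: blue slide mailer: flat rigid plastic case, 84 long (its x) x 34 wide (y) x 8 thick (z), 25 g, lying flat, face up, on the bench, label end away from the robot, turned -0.7 to 0.05 rad. Origin: centre of its underside. +x points to its label end (white paper label 14 mm deep on the top face), +z out of the top face. A slide shows in a window in that face. The plain end (-x) is its foot.
- mailer_blue_foot (a point): middle of the lower edge of its foot end: 42 mm from the origin along the mailer's -x, on the underside
- mailer_yellow: yellow slide mailer: flat rigid plastic case, 84 long (its x) x 34 wide (y) x 8 thick (z), 25 g, lying flat, face up, on the bench, label end away from the robot, turned -0.7 to 0.05 rad. Origin: centre of its underside. +x points to its label end (white paper label 14 mm deep on the top face), +z out of the top face. A slide shows in a window in that face. The plain end (-x) is its foot.
- mailer_yellow_foot (a point): middle of the lower edge of its foot end: 42 mm from the origin along the mailer's -x, on the underside
- mailer_red: red slide mailer: flat rigid plastic case, 84 long (its x) x 34 wide (y) x 8 thick (z), 25 g, lying flat, face up, on the bench, label end away from the robot, turned -0.7 to 0.05 rad. Origin: centre of its underside. +x points to its label end (white paper label 14 mm deep on the top face), +z out of the top face. A slide shows in a window in that face. The plain end (-x) is its foot.
- mailer_red_foot (a point): middle of the lower edge of its foot end: 42 mm from the origin along the mailer's -x, on the underside
- slide_box: bystander: closed turquoise and white slide box, 87 x 34 x 26, between the cable and the white machine; origin under its centre
- oil_bottle: bystander: small dropper bottle with a black top, 25 across, 80 tall; origin under its centre
- timer: bystander: white digital bench timer, 66 x 66 x 18, right of the mailers; origin under its centre

How it is judged:
By the outcome, as a careful person would: the job done as asked, in the order asked, and still so for the second after the job is handed in, with the robot touching nothing.
It also fails if it takes over 64 s, if anything falls off the work surface, if the arm or the gripper's body presses on something with over 40 N, if the wrist force passes 120 N, or if a joint passes its speed limit or range.

## Working session

There is one attempt and no reset: what is moved stays moved. The work goes in short steps, Python scripts to look and compute and a shell command to move; the robot and the scene stay as the last step left them, time stands still between calls to the robot, and variables do not carry over. Pictures are saved under pics/ and viewed, at most 10 in all, crops included, and the job is handed in when it is done.

```bash
mkdir -p pics; ls
cat > h.py <<'E'
import numpy as np, cv2
from plant import get_state, imaging, r, finder
from scipy.spatial.transform import Rotation as Ro
def campose(n):
    c=imaging.get_calibration(n)
    K=np.array([[c['fx'],0,c['cx']],[0,c['fy'],c['cy']],[0,0,1]])
    if 'hand_eye' in c:
        s=get_state(); T=np.eye(4); T[:3,:3]=Ro.from_euler('xyz',s['eef_rot'],degrees=True).as_matrix(); T[:3,3]=s['tcp_pos']
        return K,T@np.array(c['hand_eye'])
    T=np.eye(4);T[:3,:3]=cv2.Rodrigues(np.array(c['rvec'],float))[0];T[:3,3]=np.ravel(c['tvec'])
    return K,np.linalg.inv(T)
def shot(n,save=None):
    K,T=campose(n); im,d=imaging.capture(n)
    if save: cv2.imwrite('pics/'+save,im[:,:,::-1])
    v,u=np.mgrid[:420,:560]
    P=np.stack([(u-K[0,2])/K[0,0]*d,(v-K[1,2])/K[1,1]*d,d],-1)@T[:3,:3].T+T[:3,3]
    P[d==0]=np.nan
    return im,P,K,T
def rect(P,m):
    q=P[m]; q=q[~np.isnan(q[:,0])]; z=np.median(q[:,2]); q=q[abs(q[:,2]-z)<.006]
    (c,s,a)=cv2.minAreaRect((q[:,:2]*1000).astype(np.float32))
    if s[0]<s[1]: s=s[::-1]; a+=90
    a=(a+90)%180-90
    return np.round(c,1),np.round(s,1),round(a,1),round(z*1000,1)
E
python3 - <<'E'
from h import *
for n in('scene','top'): im,P,K,T=shot(n,n+'1.png'); print(n,T[:3,3])
s=get_state();print(s)
for n in('mailer_green','mailer_blue','mailer_yellow','mailer_red','rack','slide_box','oil_bottle','timer'):
    for f in finder.cut_out('top',n)[:1]:
        print(n,f['p'],f['pixel'],f['region'].sum(),rect(P,f['region']))
E
```

```text
pics
scene [-0.11513088  0.37806078  0.79825506]
top [ 0.44252536 -0.01077611  1.22380024]
{'time_s': 0.1, 'joints': array([-5.93514669e+01,  2.05874115e+01,  6.38399829e-01, -1.71308765e-02,
       -7.01363182e+01, -1.65060114e+01]), 'qd': array([0.06417235, 0.00346401, 0.04713333, 0.09161606, 0.07059507,
       0.04957796]), 'joint_torque': array([ 1.83101965e-03, -5.84164381e+01,  2.93755603e+01,  7.01540351e+00,
        1.01729447e-02, -6.21531558e-05]), 'tcp_pos': array([ 0.16477484, -0.65412048,  0.22571265]), 'eef_rot': array([ 1.79913611e+02, -8.80443573e-03, -1.65863304e+02]), 'contact_force': array([ 0.08738997, -0.24626967, -0.31485773]), 'moment': array([0.00059318, 0.02499542, 0.02734974]), 'gripper_force': 0.0, 'gripper_width': 0.08786768061151605}
mailer_green 0.78 [141.8, 195.7] 410 (array([589.4, 332.9]), array([50.6, 35.8]), 31.7, np.float64(34.6))
mailer_blue 0.88 [311.9, 240.6] 350 (array([ 463.3, -135.2]), array([83.4, 34.3]), -9.6, np.float64(8.9))
mailer_yellow 0.9 [370.4, 234.0] 356 (array([ 490.4, -306.5]), array([83.3, 34. ]), -52.1, np.float64(8.7))
mailer_red 0.73 [259.6, 248.0] 375 (array([441.6,  11.1]), array([85.3, 34.2]), 12.1, np.float64(9.3))
rack 0.64 [215.5, 229.7] 62 (array([496.8, 137.8]), array([16.7, 16.3]), -89.9, np.float64(61.7))
slide_box 0.84 [270.9, 173.7] 365 (array([662.4, -20.8]), array([85.7, 33.5]), -10.9, np.float64(26.8))
oil_bottle 0.38 [213.5, 228.9] 29 (array([497.6, 132.7]), array([13.9,  7. ]), -5.8, np.float64(65.2))
timer 0.58 [418.4, 242.2] 574 (array([ 474.5, -440.1]), array([67.4, 66.3]), -51.5, np.float64(16.3))
```

View pics/top1.png

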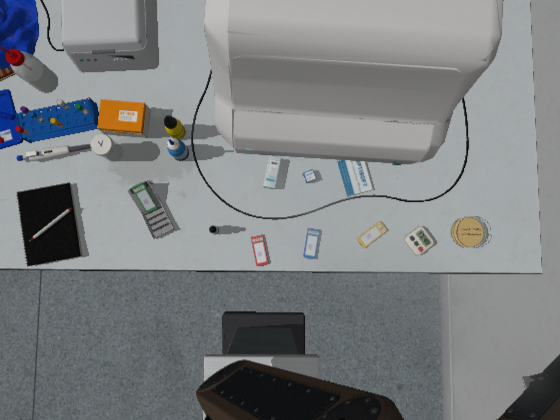

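View pics/scene1.png

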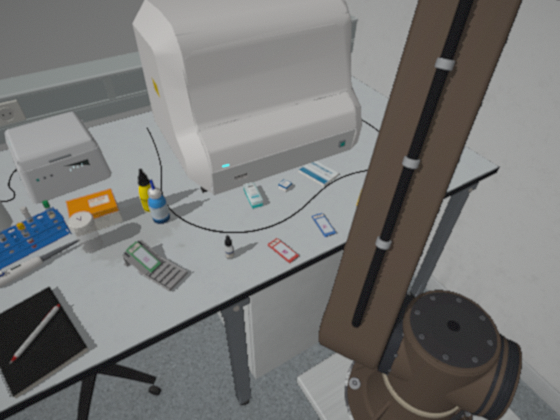

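The top view shows yellow at about (372,234), blue (312,242), red (260,250), and the rack with green at (150,205). Everything measured looks plausible. I'll go to the rack first for a close look.

```bash
python3 -m handwheel '[[0,30,44,3,16],[0,30,44,3,16],[0,30,44,3,16],[0,30,44,3,16],[0,30,44,3,16],[0,30,44,3,16],[0,30,44,3,16],[0,30,44,3,16]]' && python3 -m handwheel '[[0,6,51,3,16],[0,6,51,3,16],[0,6,51,3,16],[0,6,51,3,16],[0,6,51,3,16],[0,6,51,3,16],[0,6,51,3,16],[0,6,51,3,16]]' && python3 -m handwheel '[[0,3,2,0,0],[0,3,2,0,0],[0,3,2,0,0]]'
python3 - <<'E'
from h import *
print(get_state()['tcp_pos'],get_state()['eef_rot'])
im,P,K,T=shot('wrist','w1.png'); np.savez('w1.npz',P=P,im=im)
print(T[:3,3])
for n in('mailer_green','rack'):
    for f in finder.cut_out('wrist',n)[:1]: print(n,f['p'],f['pixel'],f['region'].sum())
E
```

```text
time_s: 1.5
tcp_pos: [0.447, -0.2402, 0.2553]
eef_rot: [-180.0, 0.1, -149.9]
contact_force: [0.6, -1.0, 0.2]
gripper_width: 0.0883
gripper_force: 0.0
time_s: 2.5
tcp_pos: [0.5043, 0.2558, 0.2845]
eef_rot: [-180.0, 0.1, -133.8]
contact_force: [1.0, -0.1, 0.2]
gripper_width: 0.0877
gripper_force: 0.0
time_s: 2.88
tcp_pos: [0.5341, 0.2732, 0.2835]
eef_rot: [180.0, -0.0, -133.9]
contact_force: [1.0, 0.4, -0.2]
gripper_width: 0.0878
gripper_force: 0.0
[0.53405488 0.27320542 0.28351926] [ 1.79990772e+02 -4.90683127e-02 -1.33878818e+02]
[0.48434921 0.22248295 0.44125309]
mailer_green 0.64 [284.9, 241.7] 2087
rack 0.61 [301.0, 191.4] 5036
```

View pics/w1.png

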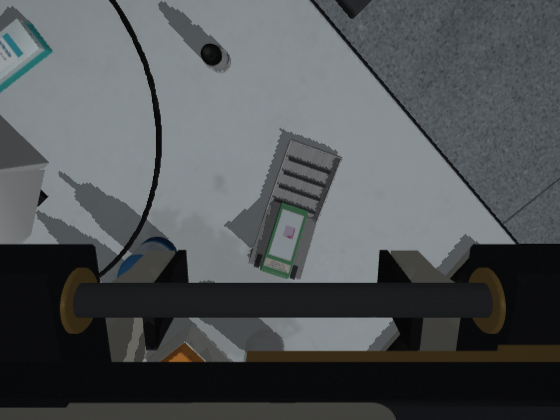

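The rack is fully visible, with its low end at (312,140), its top at (275,275), and four strips between rows 160 and 210. Next I'll fit it from depth.

Run:
```python
from h import *
d=np.load('w1.npz');P=d['P'];im=d['im'];K,T=campose('wrist')
v,u=np.mgrid[:420,:560]
z=P[...,2]
b=P[(z<.003)&(z>-.005)];print('bench',np.nanmedian(b[:,2]))
near=(np.hypot(P[...,0]-.57,P[...,1]-.32)<.12)&(v<285)&(u>235)&(u<350)&(v>120)
m=near&(z>.004)&(z<.06)
n,l,st,_=cv2.connectedComponentsWithStats(m.astype(np.uint8)); k=1+st[1:,4].argmax(); m=l==k
print(st[k]); q=P[m]; c,s,a=cv2.minAreaRect((q[:,:2]*1000).astype(np.float32)); print('rack rect',c,s,a)
hsv=cv2.cvtColor(im,cv2.COLOR_RGB2HSV)
g=near&(hsv[...,0]>40)&(hsv[...,0]<80)&(hsv[...,1]>90)
ys,xs=np.where(g); hull=cv2.convexHull(np.stack([xs,ys],1)); gm=np.zeros(g.shape,np.uint8); cv2.fillConvexPoly(gm,hull,1); gm=gm>0
q=P[gm]*1000; cg=q.mean(0); w=np.linalg.svd(q-cg)[2] if len(q)<5000 else None
print('green ctr',cg,'axis',w[0],'n',w[2],'tilt',np.degrees(np.arctan2(abs(w[0,2]),np.hypot(*w[0,:2]))),'yaw',np.degrees(np.arctan2(w[0,1],w[0,0])))
# rim: points in rack frame for yaw guess
for yaw in (a,a-90,a+90):
  if 0<yaw<45:
    e=np.array([np.cos(np.radians(yaw)),np.sin(np.radians(yaw))]); f=np.array([-e[1],e[0]])
    X=P[m][:,:2]*1000@e; Y=P[m][:,:2]*1000@f; print('yaw',yaw,'X',X.min(),X.max(),'Y',Y.min(),Y.max(),'pc',np.percentile(X,[1,99]),np.percentile(Y,[1,99]))
    Xo=X.max()-77; print('origin by top',Xo*e+(Y.max()+Y.min())/2*f,'by front',(X.min()+82)*e+(Y.max()+Y.min())/2*f)
    print('green Y rel', cg[:2]@f-(Y.max()+Y.min())/2, 'green X rel',cg[:2]@e-Xo)
im2=cv2.resize(im[120:290,220:370],None,fx=4,fy=4,interpolation=cv2.INTER_CUBIC)[:600]
```

```text
bench -0.0006953206833143488
[ 249  139   94  141 7081]
rack rect (552.1395874023438, 313.08074951171875) (149.88633728027344, 64.20057678222656) 26.990217208862305Traceback (most recent call last):
  File "<stdin>", line 13, in <module>
    u, s, vh = gufunc(a, signature=signature)
               ~~~~~~^^^^^^^^^^^^^^^^^^^^^^^^
    raise LinAlgError("SVD did not converge")
numpy.linalg.LinAlgError: SVD did not converge
```

Run:
```python
from h import *
d=np.load('w1.npz');P=d['P'];im=d['im']
v,u=np.mgrid[:420,:560]
z=P[...,2]
near=(np.hypot(P[...,0]-.57,P[...,1]-.32)<.12)&(v<290)&(u>235)&(u<350)&(v>120)
m=near&(z>.004)&(z<.06)
n,l,st,_=cv2.connectedComponentsWithStats(m.astype(np.uint8)); k=1+st[1:,4].argmax(); m=l==k
hsv=cv2.cvtColor(im,cv2.COLOR_RGB2HSV)
g=near&(hsv[...,0]>40)&(hsv[...,0]<80)&(hsv[...,1]>90)
g=cv2.morphologyEx(g.astype(np.uint8),cv2.MORPH_OPEN,np.ones((2,2)))>0
ys,xs=np.where(g); gm=np.zeros(g.shape,np.uint8); cv2.fillConvexPoly(gm,cv2.convexHull(np.stack([xs,ys],1).astype(np.int32)),1)
q=P[(gm>0)&~np.isnan(z)]*1000; pl=np.linalg.lstsq(np.c_[q[:,:2],np.ones(len(q))],q[:,2],rcond=None)[0]
res=q[:,2]-np.c_[q[:,:2],np.ones(len(q))]@pl; q=q[abs(res)<3]
pl=np.linalg.lstsq(np.c_[q[:,:2],np.ones(len(q))],q[:,2],rcond=None)[0]
print('green slope',np.degrees(np.arctan(np.hypot(*pl[:2]))),'dir',np.degrees(np.arctan2(pl[1],pl[0])),cv2.minAreaRect(q[:,:2].astype(np.float32)))
yaw=27;e=np.array([np.cos(np.radians(yaw)),np.sin(np.radians(yaw))]); f=np.array([-e[1],e[0]])
A=P[m]*1000; X=A[:,:2]@e; Y=A[:,:2]@f; print('X',X.min(),X.max(),'Y',Y.min(),Y.max())
gx=q[:,:2]@e; gy=q[:,:2]@f; print('green X',gx.min(),gx.max(),'Y',gy.min(),gy.max())
yc=(Y.min()+Y.max())/2
mid=abs(Y-yc)<12
xs=np.arange(X.min(),X.max(),3)
for a in xs: 
  s=mid&(X>=a)&(X<a+3); print(round(a-X.min()-82,0),np.round(np.median(A[s,2]),1),end='; ')
print(yc)
cv2.imwrite('pics/w1c.png',cv2.resize(im[120:290,220:370],None,fx=3.5,fy=3.5,interpolation=cv2.INTER_CUBIC))
```

```text
green slope 27.983393938196336 dir 26.305389707844927 ((583.04541015625, 329.2230224609375), (73.41221618652344, 33.42972183227539), 27.34295082092285)
X 559.152441368138 709.0391919718019 Y -3.8106592424240535 60.39511063251842
green X 632.1870767918741 705.7144787118111 Y 12.038132032962968 45.543103674014674
-82.0 15.0; -79.0 5.6; -76.0 5.7; -73.0 5.6; -70.0 5.5; -67.0 5.6; -64.0 6.6; -61.0 9.0; -58.0 5.6; -55.0 5.5; -52.0 5.7; -49.0 5.4; -46.0 9.0; -43.0 7.5; -40.0 5.4; -37.0 5.5; -34.0 5.6; -31.0 5.2; -28.0 9.7; -25.0 6.2; -22.0 5.5; -19.0 5.3; -16.0 5.2; -13.0 5.7; -10.0 12.3; -7.0 14.9; -4.0 16.5; -1.0 18.1; 2.0 19.9; 5.0 21.3; 8.0 23.3; 11.0 24.8; 14.0 26.0; 17.0 27.6; 20.0 29.3; 23.0 31.1; 26.0 32.4; 29.0 34.2; 32.0 35.9; 35.0 37.3; 38.0 39.2; 41.0 40.7; 44.0 41.9; 47.0 43.5; 50.0 45.4; 53.0 46.8; 56.0 48.5; 59.0 50.0; 62.0 51.2; 65.0 49.4; 28.292225695047183
```

View pics/w1c.png

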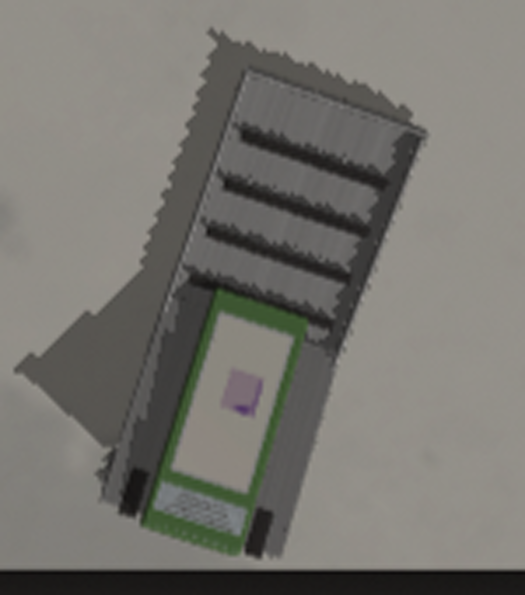

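The rack is well determined: origin about (558.4, 316.4), yaw 27°, and green sits where it should. Red is the first to pick, so I'll take a close look at it.

```bash
cat >> h.py <<'E'
def mailer(n,save=None):
    im,P,K,T=shot('wrist',save)
    F=finder.cut_out('wrist','mailer_'+n)
    if not F: print('none'); return
    m=F[0]['region']; q=P[m]*1000; q=q[~np.isnan(q[:,0])]; q=q[(q[:,2]>4)&(q[:,2]<12)]
    print(n,F[0]['p'],'z',np.median(q[:,2]),'rect',cv2.minAreaRect(q[:,:2].astype(np.float32)))
    s=get_state(); print('tcp',s['tcp_pos']*1000,s['eef_rot'])
E
python3 -m handwheel '[[0,-6.4,-26,-4,-34],[0,-6.4,-26,-4,-34],[0,-6.4,-26,-4,-34],[0,-6.4,-26,-4,-34],[0,-6.4,-26,-4,-34],[0,-6.4,-26,-4,-34]]'
python3 -c "
from h import *
mailer('red','w2.png')"
```

```text
time_s: 3.78
tcp_pos: [0.4699, 0.0123, 0.2444]
eef_rot: [180.0, 0.1, -168.0]
contact_force: [0.6, 0.2, 0.5]
gripper_width: 0.0877
gripper_force: 0.0
red 0.78 z 7.715324400353163 rect ((441.78961181640625, 9.403905868530273), (84.12149810791016, 34.479007720947266), 11.923556327819824)
tcp [470.81017923  13.88214738 244.4353627 ] [ 1.79985891e+02  8.11427217e-02 -1.67881275e+02]
```

View pics/w2.png

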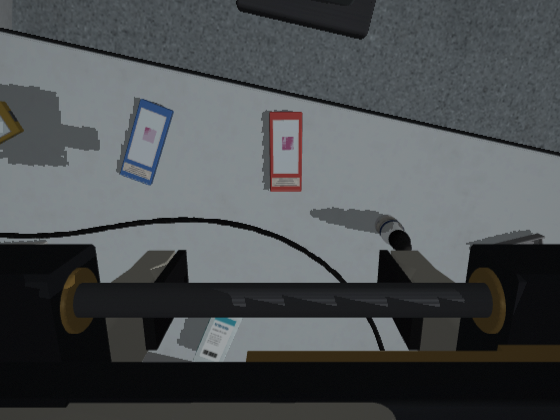

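Red is at (285,150) with its label on the far side and is clear all round. Both cameras agree on its position. Grasping at its middle.

```bash
python3 -m handwheel '[[0.3,-2.9,-0.4,-18,0],[0.3,-2.9,-0.4,-22,0],[0.3,-2.9,-0.4,-24,0],[0.3,-2.9,-0.4,-24,0],[0.3,-2.9,-0.4,-24,0],[1,-2.9,-0.4,-24,0],[1,-2.9,-0.4,-24,0],[1,-2.9,-0.4,-24,0]]' 5 && python3 -m handwheel '[[1,0,0,0,0],[1,0,0,0,0],[1,0,0,0,0],[1,0,0,0,0]]'
```

```text
time_s: 4.88
tcp_pos: [0.4417, 0.01, 0.0041]
eef_rot: [180.0, 0.0, -167.8]
contact_force: [-0.0, -0.4, 0.0]
gripper_width: 0.037
gripper_force: 0.0
time_s: 5.38
tcp_pos: [0.4417, 0.0098, 0.0041]
eef_rot: [180.0, 0.0, -167.9]
contact_force: [-0.3, 1.3, 3.8]
gripper_width: 0.0338
gripper_force: 5.0
```

```bash
python3 -m handwheel '[[1,0,0,3,0],[1,0,0,9,0],[1,0,0,15,0],[1,2,5,16,5],[1,13,31,16,15],[1,13,31,16,15],[1,13,31,16,15],[1,13,31,16,15]]' && python3 -m handwheel '[[1,0,0.3,-3,0],[1,0,0.3,-5,0],[1,0,0.3,-5,0],[1,0,0.3,-5,0]]'
python3 - <<'E'
from h import *
p=[]
for i in range(4):
    im,P,K,T=shot('scene','s2.png') if i==3 else shot('scene'); s=get_state(); p.append(s['tcp_pos'])
print(np.mean(p,0)*1000,s['eef_rot'],s['gripper_width'])
cv2.imwrite('pics/s2c.png',cv2.resize(im[200:300,90:220],None,fx=5,fy=5)[:,:,::-1])
e=np.array([np.cos(np.radians(27)),np.sin(np.radians(27))]);print('target',np.array([558.4,316.4])+13.6*e)
E
```

```text
time_s: 6.38
tcp_pos: [0.5591, 0.2915, 0.1634]
eef_rot: [-180.0, -0.0, -152.9]
contact_force: [1.3, -0.3, -0.5]
gripper_width: 0.0342
gripper_force: 5.0
time_s: 6.88
tcp_pos: [0.5592, 0.2929, 0.1145]
eef_rot: [-180.0, 0.0, -152.9]
contact_force: [-0.4, -0.7, 0.7]
gripper_width: 0.0336
gripper_force: 5.0
[559.35030402 293.07058483 115.03709951] [ 1.79972743e+02  1.01825926e-01 -1.52870632e+02] 0.03391736991348828
target [570.51768873 322.5742708 ]
```

View pics/s2c.png

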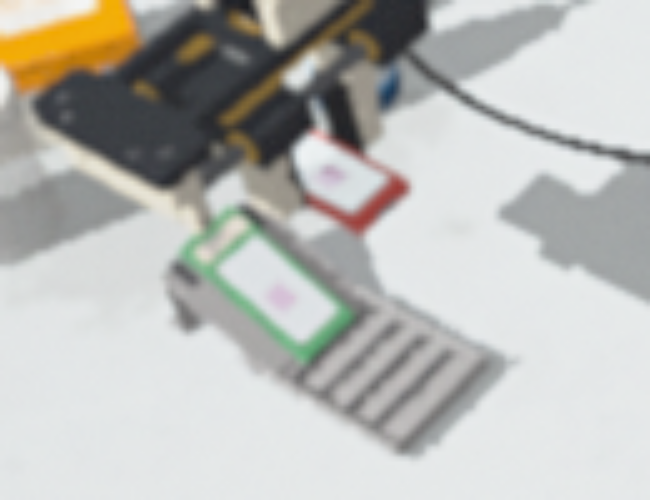

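Red is held level between the fingers at (345,185), and the rack below is undisturbed. Moving over strip 2 and lowering gently.

```bash
python3 -m handwheel '[[1,1.1,2.95,0,0],[1,1.1,2.95,-4,0],[1,1.1,2.95,-5.8,0],[1,1.1,2.95,-6.2,0],[1,1.1,2.95,-6.6,0],[1,1.1,2.95,-7,0],[1,1.1,2.95,-7.3,0]]' 3 && python3 -m handwheel '[[1,0,0,-0.3,0],[1,0,0,-0.6,0],[1,0,0,-0.9,0],[1,0,0,-1.2,0],[1,0,0,-1.2,0]]'
```

```text
time_s: 7.95
tcp_pos: [0.5703, 0.3227, 0.0415]
eef_rot: [180.0, 0.1, -152.9]
contact_force: [-0.7, -0.6, 0.6]
gripper_width: 0.0342
gripper_force: 3.0
time_s: 8.57
tcp_pos: [0.5698, 0.3223, 0.0286]
eef_rot: [-180.0, -0.0, -152.9]
contact_force: [-0.0, 0.4, -0.2]
gripper_width: 0.0336
gripper_force: 3.0
```

```bash
python3 -m handwheel '[[1,-0.12,-0.06,-0.07,0],[1,-0.24,-0.12,-0.14,0],[1,-0.36,-0.18,-0.21,0],[1,-0.48,-0.24,-0.28,0],[1,-0.48,-0.24,-0.28,0]]' 3
python3 - <<'E'
from h import *
im,P,K,T=shot('scene'); cv2.imwrite('pics/s3c.png',cv2.resize(im[200:300,90:220],None,fx=5,fy=5)[:,:,::-1])
E
```

```text
time_s: 9.2
tcp_pos: [0.5653, 0.3201, 0.0263]
eef_rot: [180.0, 0.0, -152.9]
contact_force: [3.6, -0.1, 1.7]
gripper_width: 0.0343
gripper_force: 3.0
```

View pics/s3c.png

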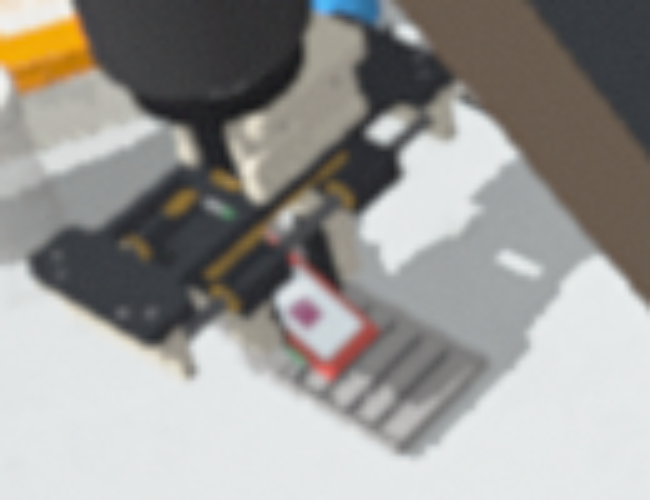

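Red lies tilted with its foot at strip 2 (around (330,370)), and the 3.6 N reaction shows it is seated. Releasing and checking from above.

```bash
cat >> h.py <<'E'
E_=np.array([np.cos(np.radians(27)),np.sin(np.radians(27))]);F_=np.array([-E_[1],E_[0]])
HUE={'green':(40,85),'red':(0,8),'blue':(100,125),'yellow':(14,30)}
def check(cols,save=None):
    im,P,K,T=shot('wrist',save); hsv=cv2.cvtColor(im,cv2.COLOR_RGB2HSV); z=P[...,2]*1000
    v,u=np.mgrid[:420,:560]; X=P[...,:2]*1000@E_; Y=P[...,:2]*1000@F_; X0,Y0=641.2,28.4
    near=(abs(X-X0)<95)&(abs(Y-Y0)<38)&(v<240+50)
    m=near&(z>4)&(z<13)&(X-X0<-20); n,l,st,_=cv2.connectedComponentsWithStats(m.astype(np.uint8)); m=l==1+st[1:,4].argmax()
    print('rack X front',round(X[m].min()-X0,1),'Y',np.round([Y[m].min()-Y0,Y[m].max()-Y0],1))
    for c in cols:
        h=HUE[c]; g=near&(hsv[...,0]>=h[0])&(hsv[...,0]<=h[1])&(hsv[...,1]>100)
        g=cv2.morphologyEx(g.astype(np.uint8),cv2.MORPH_OPEN,np.ones((2,2)))
        n,l,st,_=cv2.connectedComponentsWithStats(g); g=l==1+st[1:,4].argmax()
        ys,xs=np.where(g); M=np.zeros(g.shape,np.uint8); cv2.fillConvexPoly(M,cv2.convexHull(np.stack([xs,ys],1).astype(np.int32)),1)
        o=(M>0)&~np.isnan(z)&near; A=np.c_[X[o]-X0,Y[o]-Y0,np.ones(o.sum())]; b=z[o]
        k=np.ones(len(b),bool)
        for _ in range(3): p=np.linalg.lstsq(A[k],b[k],rcond=None)[0]; k=abs(b-A@p)<2
        q=A[k]; print(c,'slope x',round(np.degrees(np.arctan(p[0])),1),'y',round(np.degrees(np.arctan(p[1])),1),'X',np.round([q[:,0].min(),q[:,0].max()],1),'Y',np.round([q[:,1].min(),q[:,1].max()],1),'rect',[np.round(t,1) for t in cv2.minAreaRect((q[:,:2]).astype(np.float32))],'z at X=10',round(10*p[0]+p[2],1))
E
python3 -m handwheel '[[0.5,0,0,0,0],[0.5,0,0,0,0],[0.5,0,0,0.5,0],[0.5,0,0,3,0],[0.5,0,0,9,0],[0.5,2.5,1,15,0],[0.5,2.5,1,21,0],[0.5,2.5,1,24,0]]' && python3 -c "
from h import *
check(['green','red'],'w3.png')"
```

```text
time_s: 10.25
tcp_pos: [0.5909, 0.3305, 0.2707]
eef_rot: [179.9, 0.3, -152.9]
contact_force: [0.4, 0.3, -1.5]
gripper_width: 0.0437
gripper_force: 0.0
rack X front -80.0 Y [-32.2  31.7]
green slope x 5.8 y 3.0 X [59.9 65.9] Y [-14.8   9.3] rect [array([62.3, -2.8]), array([ 5.8, 24.4]), np.float64(3.3)] z at X=10 45.8
red slope x 27.9 y -0.3 X [-25.5  48.2] Y [-15.4  17.6] rect [array([11.4,  1.1]), array([73.8, 32.5]), np.float64(0.5)] z at X=10 32.4
```

View pics/w3.png

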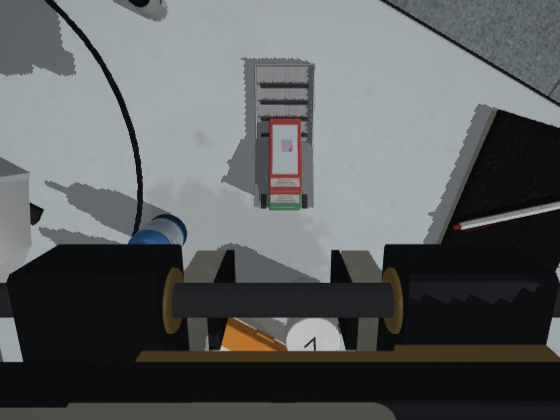

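Red is at slope 27.9°, square, with its foot at strip 2 and about 1.3 mm off centre in +y. Its label at (286,183) and green's at (286,200) both show. Next is blue, correcting about 1 mm on that placing.

```bash
python3 -m handwheel '[[0,-9.8,-47,-2.5,-36.7],[0,-9.8,-47,-2.5,-36.7],[0,-9.8,-47,-2.5,-36.7],[0,-9.8,-47,-2.5,-36.7],[0,-9.8,-47,-2.5,-36.7],[0,-9.8,-47,-2.5,-36.7],[0,-9.8,-47,-2.5,-36.7],[0,-9.8,-47,-2.5,-36.7]]' && python3 -m handwheel '[[0,0,0,0,0],[0,0,0,0,0]]' && python3 -c "
from h import *
mailer('blue');mailer('blue')"
```

```text
time_s: 11.3
tcp_pos: [0.4906, -0.1421, 0.2411]
eef_rot: [180.0, -0.0, 170.4]
contact_force: [1.0, 0.6, -0.2]
gripper_width: 0.0879
gripper_force: 0.0
time_s: 11.55
tcp_pos: [0.4918, -0.14, 0.241]
eef_rot: [180.0, -0.0, 170.4]
contact_force: [-0.3, 0.3, 0.9]
gripper_width: 0.0878
gripper_force: 0.0
blue 0.57 z 7.786583598954983 rect ((462.65325927734375, -137.0333709716797), (33.79780960083008, 84.43866729736328), 81.02516174316406)
tcp [ 492.19762487 -139.27486918  241.05928397] [1.79991676e+02 3.65113089e-04 1.70490344e+02]
blue 0.73 z 7.734953170856318 rect ((463.0211486816406, -136.97378540039062), (34.379268646240234, 84.49925231933594), 79.97145080566406)
tcp [ 492.27573458 -139.08456506  241.05903034] [ 1.79994468e+02 -8.76916309e-04  1.70523996e+02]
```

```bash
python3 -m handwheel '[[0.3,-2.9,0.2,-18,0],[0.3,-2.9,0.2,-22,0],[0.3,-2.9,0.2,-23.7,0],[0.3,-2.9,0.2,-23.7,0],[0.3,-2.9,0.2,-23.7,0],[1,-2.9,0.2,-23.7,0],[1,-2.9,0.2,-23.7,0],[1,-2.9,0.2,-23.7,0]]' 5 && python3 -m handwheel '[[1,0,0,0,0],[1,0,0,0,0],[1,0,0,0,0],[1,0,0,4,0],[1,0,0,10,0],[1,0,0,16,0]]' && python3 -m handwheel '[[1,9.2,45,0,36.7],[1,9.2,45,0,36.7],[1,9.2,45,0,36.7],[1,9.2,45,0,36.7],[1,9.2,45,0,36.7],[1,9.2,45,0,36.7],[1,9.2,45,0,36.7],[1,9.2,45,0,36.7]]' && python3 -m handwheel '[[1,0,0,-4,0],[1,0,0,-5,0],[1,0,0,-5,0],[1,0,0,-5,0]]' && python3 -c "
from h import *
p=[]
for i in range(4): imaging.capture('scene');p.append(get_state()['tcp_pos']*1000)
print(np.mean(p,0),get_state()['eef_rot'])"
```

```text
time_s: 12.75
tcp_pos: [0.4633, -0.1378, 0.0044]
eef_rot: [180.0, 0.0, 170.5]
contact_force: [0.3, -0.3, 0.1]
gripper_width: 0.037
gripper_force: 0.0
time_s: 13.5
tcp_pos: [0.4623, -0.1381, 0.1655]
eef_rot: [-180.0, -0.1, 170.4]
contact_force: [1.7, 0.1, -0.1]
gripper_width: 0.0337
gripper_force: 5.0
time_s: 14.5
tcp_pos: [0.5551, 0.3149, 0.163]
eef_rot: [-180.0, -0.0, -152.7]
contact_force: [0.2, -0.3, -0.6]
gripper_width: 0.0338
gripper_force: 5.0
time_s: 15.0
tcp_pos: [0.5558, 0.3119, 0.1156]
eef_rot: [180.0, 0.1, -152.9]
contact_force: [-0.9, 0.2, -0.0]
gripper_width: 0.0337
gripper_force: 5.0
[555.6473439  312.11184788 115.46591101] [ 1.79972459e+02  9.36970702e-02 -1.52872373e+02]
```

```bash
python3 -m handwheel '[[1,0,0.15,0,0],[1,0,0.15,-4,0],[1,0,0.15,-5.8,0],[1,0,0.15,-6.2,0],[1,0,0.15,-6.6,0],[1,0,0.15,-7,0],[1,0,0.15,-7.3,0]]' 3 && python3 -m handwheel '[[1,0,0,-0.3,0],[1,0,0,-0.6,0],[1,0,0,-0.9,0],[1,0,0,-1.2,0],[1,0,0,-1.2,0]]' && python3 -m handwheel '[[1,-0.12,-0.06,-0.07,0],[1,-0.24,-0.12,-0.14,0],[1,-0.36,-0.18,-0.21,0],[1,-0.48,-0.24,-0.28,0],[1,-0.48,-0.24,-0.28,0]]' 3
```

```text
time_s: 16.08
tcp_pos: [0.5555, 0.3139, 0.0416]
eef_rot: [180.0, 0.1, -152.9]
contact_force: [-0.3, -0.3, 0.4]
gripper_width: 0.0338
gripper_force: 3.0
time_s: 16.7
tcp_pos: [0.5552, 0.3136, 0.0291]
eef_rot: [-180.0, 0.0, -152.9]
contact_force: [0.8, -0.9, 1.9]
gripper_width: 0.0338
gripper_force: 3.7
time_s: 17.32
tcp_pos: [0.5503, 0.3112, 0.0264]
eef_rot: [180.0, 0.0, -152.9]
contact_force: [4.3, 0.6, 3.2]
gripper_width: 0.034
gripper_force: 3.4
```

```bash
python3 -m handwheel '[[0.5,0,0,0,0],[0.5,0,0,0,0],[0.5,0,0,0.5,0],[0.5,0,0,3,0],[0.5,0,0,9,0],[0.5,4,1.9,15,0],[0.5,4,1.9,21,0],[0.5,4,1.9,24,0]]' && python3 -m handwheel '[[0.5,0,0,0,0],[0.5,0,0,0,0]]' && python3 -c "
from h import *
check(['green','red','blue'],'w4.png')"
```

```text
time_s: 18.32
tcp_pos: [0.5911, 0.3304, 0.2699]
eef_rot: [180.0, 0.2, -152.9]
contact_force: [-0.2, 0.6, -0.2]
gripper_width: 0.0438
gripper_force: 0.0
time_s: 18.58
tcp_pos: [0.5896, 0.3298, 0.2656]
eef_rot: [180.0, -0.1, -152.9]
contact_force: [-0.8, -0.5, -0.7]
gripper_width: 0.044
gripper_force: 0.0
rack X front -80.2 Y [-32.3  31.8]
green slope x 4.3 y 0.4 X [59.8 65.9] Y [-14.8  17.5] rect [array([61.9,  1.2]), array([ 5.8, 32.6]), np.float64(5.5)] z at X=10 46.9
red slope x 19.5 y -0.4 X [34.5 48.8] Y [-14.8  17.3] rect [array([41.7,  1.3]), array([14.3, 32.1]), np.float64(0.2)] z at X=10 37.4
blue slope x 27.7 y -0.3 X [-43.1  30.8] Y [-17.3  16.2] rect [array([-6.1, -0.5]), array([74.2, 33.2]), np.float64(0.8)] z at X=10 41.4
```

View pics/w4.png

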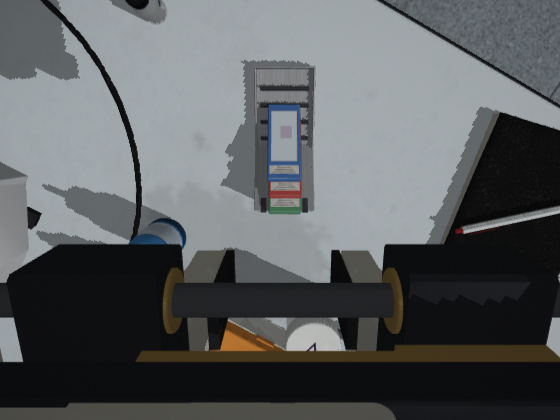

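Blue is flat, square and centred, and three labels show at rows 170, 187 and 204. Now yellow.

```bash
python3 -m handwheel '[[0,-8.1,-50,-2,-79],[0,-8.1,-50,-2,-79],[0,-8.1,-50,-2,-79],[0,-8.1,-50,-2,-79],[0,-8.1,-50,-2,-79],[0,-8.1,-50,-2,-79],[0,-8.1,-50,-2,-79],[0,-8.1,-50,-2,-79]]' && python3 -m handwheel '[[0,0,-16,0,0],[0,0,-16,0,0],[0,0,-16,0,0],[0,0,-16,0,0],[0,0,-16,0,0]]' && python3 -c "
from h import *
mailer('yellow');mailer('yellow')"
```

```text
time_s: 19.62
tcp_pos: [0.5089, -0.1648, 0.2453]
eef_rot: [-179.9, -0.1, 127.9]
contact_force: [0.2, -0.5, 0.8]
gripper_width: 0.0878
gripper_force: 0.0
time_s: 20.25
tcp_pos: [0.5097, -0.3227, 0.2453]
eef_rot: [-179.9, -0.1, 128.1]
contact_force: [0.2, 0.4, 0.2]
gripper_width: 0.0879
gripper_force: 0.0
yellow 0.8 z 7.853387832290393 rect ((490.171630859375, -309.1416320800781), (34.442955017089844, 85.2713623046875), 38.55876922607422)
tcp [ 510.19124136 -322.15288085  246.10364969] [-1.79979356e+02 -4.48687300e-02  1.28194520e+02]
yellow 0.57 z 7.785283515185565 rect ((489.903564453125, -308.7349853515625), (34.01858139038086, 83.9645004272461), 38.68283462524414)
tcp [ 510.48802149 -322.06686368  246.59236646] [ 1.79995367e+02 -3.24043940e-03  1.28225208e+02]
```

```bash
python3 -m handwheel '[[0.3,-2,1.3,-18,0],[0.3,-2,1.3,-22,0],[0.3,-2,1.3,-24.1,0],[0.3,-2,1.3,-24.1,0],[0.3,-2,1.3,-24.1,0],[1,-2,1.3,-24.1,0],[1,-2,1.3,-24.1,0],[1,-2,1.3,-24.1,0]]' 5 && python3 -m handwheel '[[1,0,0,0,0],[1,0,0,0,0],[1,0,0,0,0],[1,0,0,4,0],[1,0,0,10,0],[1,0,0,16,0]]' && python3 -m handwheel '[[1,5,42,0,79],[1,5,42,0,79],[1,5,42,0,79],[1,5,42,0,79],[1,5,42,0,79],[1,5,42,0,79],[1,5,42,0,79],[1,5,42,0,79]]' && python3 -m handwheel '[[1,0,19.5,0,0],[1,0,19.5,0,0],[1,0,19.5,0,0],[1,0,19.5,0,0],[1,0,19.5,-4,0],[1,0,19.5,-5,0],[1,0,19.5,-5,0]]' && python3 -c "
from h import *
p=[]
for i in range(4): imaging.capture('scene');p.append(get_state()['tcp_pos']*1000)
print(np.mean(p,0),get_state()['eef_rot'])"
```

```text
time_s: 21.45
tcp_pos: [0.4907, -0.31, 0.0062]
eef_rot: [180.0, 0.1, 128.2]
contact_force: [0.8, -0.8, -0.1]
gripper_width: 0.0371
gripper_force: 0.0
time_s: 22.2
tcp_pos: [0.4898, -0.31, 0.1669]
eef_rot: [-180.0, -0.0, 128.1]
contact_force: [2.1, -0.2, -0.2]
gripper_width: 0.0333
gripper_force: 5.0
time_s: 23.2
tcp_pos: [0.5406, 0.113, 0.1652]
eef_rot: [180.0, -0.0, -152.4]
contact_force: [-0.2, -0.8, -0.5]
gripper_width: 0.0336
gripper_force: 5.0
time_s: 24.08
tcp_pos: [0.5403, 0.3039, 0.1152]
eef_rot: [-180.0, -0.1, -152.9]
contact_force: [0.2, 0.7, -0.6]
gripper_width: 0.0337
gripper_force: 5.0
[541.05113402 304.82017444 116.73494275] [ 1.79974471e+02  1.18966470e-01 -1.52876584e+02]
```

```bash
python3 -m handwheel '[[1,-0.05,0.12,0,0],[1,-0.05,0.12,-4,0],[1,-0.05,0.12,-5.7,0],[1,-0.05,0.12,-6.1,0],[1,-0.05,0.12,-6.5,0],[1,-0.05,0.12,-6.9,0],[1,-0.05,0.12,-7.2,0]]' 3 && python3 -m handwheel '[[1,0,0,-0.3,0],[1,0,0,-0.6,0],[1,0,0,-0.9,0],[1,0,0,-1.2,0],[1,0,0,-1.2,0]]' && python3 -m handwheel '[[1,-0.12,-0.06,-0.07,0],[1,-0.24,-0.12,-0.14,0],[1,-0.36,-0.18,-0.21,0],[1,-0.48,-0.24,-0.28,0],[1,-0.48,-0.24,-0.28,0]]' 3
```

```text
time_s: 25.15
tcp_pos: [0.5402, 0.3065, 0.044]
eef_rot: [180.0, 0.1, -152.9]
contact_force: [-0.3, -0.1, -0.5]
gripper_width: 0.0339
gripper_force: 3.0
time_s: 25.78
tcp_pos: [0.5398, 0.3061, 0.0314]
eef_rot: [-180.0, -0.0, -152.9]
contact_force: [-0.4, 0.5, -0.4]
gripper_width: 0.034
gripper_force: 3.0
time_s: 26.4
tcp_pos: [0.5351, 0.3038, 0.0288]
eef_rot: [180.0, 0.0, -152.9]
contact_force: [3.4, -0.5, 2.6]
gripper_width: 0.0342
gripper_force: 3.0
```

Seated at 3.4 N. Releasing and checking; the look pose is at about (591, 330).

```bash
python3 -m handwheel '[[0.5,0,0,0,0],[0.5,0,0,0,0],[0.5,0,0,0.5,0],[0.5,0,0,3,0],[0.5,0,0,9,0],[0.5,5.5,2.7,15,0],[0.5,5.5,2.7,21,0],[0.5,5.5,2.7,24,0]]' && python3 -m handwheel '[[0.5,0,0,0,0],[0.5,0,0,0,0]]' && python3 -c "
from h import *
check(['green','red','blue','yellow'],'w5.png')"
```

```text
time_s: 27.4
tcp_pos: [0.5908, 0.331, 0.2716]
eef_rot: [180.0, 0.1, -152.9]
contact_force: [0.1, 1.2, -1.0]
gripper_width: 0.0439
gripper_force: 0.0
time_s: 27.65
tcp_pos: [0.5894, 0.3305, 0.2682]
eef_rot: [180.0, -0.1, -152.9]
contact_force: [-0.5, -0.5, -1.0]
gripper_width: 0.0437
gripper_force: 0.0
rack X front -80.1 Y [-32.3  31.7]
green slope x 7.5 y 1.2 X [60.9 62.4] Y [-14.1   4.7] rect [array([61.7, -4.7]), array([ 1.5, 18.8]), np.float64(0.4)] z at X=10 44.2
red slope x 21.7 y -1.0 X [34.3 48.5] Y [-15.2  17.1] rect [array([41.4,  0.9]), array([14.2, 32.3]), np.float64(0.0)] z at X=10 36.3
blue slope x 13.5 y -2.5 X [17.8 31.8] Y [-16.   15.7] rect [array([25. , -0.1]), array([14. , 31.8]), np.float64(0.8)] z at X=10 45.6
yellow slope x 27.5 y -1.1 X [-60.2  14.1] Y [-16.7  16.6] rect [array([-23.1,   0. ]), array([74.4, 32.8]), np.float64(0.7)] z at X=10 50.2
```

View pics/w5.png

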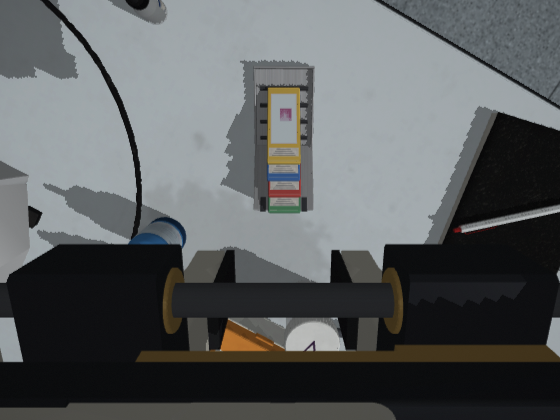

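All four lie flat and square at the right spacing with their labels showing, so I'm handing in.

```bash
python3 -c "
from plant import r
print(r.close_job())"
```

```text
the job is handed in; nothing more can be done
None
```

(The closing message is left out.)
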